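# Start the fuse test at the tester

### The arm

A 6-joint arm with a two-finger parallel gripper is mounted at the origin on the work surface. World frame = base frame: x ahead of the robot, y to its left, z up, the work surface at z = 0. Lengths are in m, angles in rad, forces in N, time in s.
With the tool pointing down it reaches from about 0.35 to 0.775 m from the base axis. Payload 7.3 kg.
Tool frame: the origin (TCP) lies at the very end of the fingers, on their centre line; the grasp point (between the pads) lies 19 mm behind it; z points along the fingers, y is the direction in which the jaws open and shut (so a half turn about z gives the same grasp; the last joint's range is limited). The gripper opens to 92 mm and grips with 3 to 60 N. Pads are 19 mm wide; open, the fingers measure 130 mm over their backs; the gripper's body (75 mm by 190 mm) begins 47 mm behind the grasp point.
Start: joints at [-1.338, 0.342, 1.524, -0, 1.275, -0.146], TCP at [0.194, -0.488, 0.227] pointing down, gripper open.
Joint ranges: [-2.53, 2.53], [-0.77, 2.02], [0.04, 2.7], [-1, 4.14], [0.28, 2.66], [-3.11, 3.11]. Speed limits (rad/s): [2.57, 2.57, 3.14, 3.14, 3.14, 3.14].

### API

Orientations are given as [roll, pitch, yaw] about the fixed x, y, z axes, in that order (R = Rz(yaw) Ry(pitch) Rx(roll)).
In Python, from cell import monitor, eyes, order gives the robot as it stands. The module is installed in compiled form; this text tells all that it offers.
- The arm moves only by the tool carry_out, never from a script. Its argument "targets" is a list of rows, each a list of 2 entries, a list of its own where there are three numbers: the shift along the tool's x, y, z in m, then the turn about the tool's z in rad. In form: [[[dx, dy, dz], twist], ...]. A call has 1 to 10 rows; each row shifts and turns the pose as measured when the row begins, along the tool's axes as they then stand; what a row does not reach is not made up. A row lasts 1/8 s, in which the tool goes at most 62.5 mm and 10.7 degrees, less where a joint would pass 70% of its speed; a pose out of reach is approached as far as the arm can. A call is refused whole if a number of a shift passes 0.0625 or a number of a turn 0.188, either way. A call with a gripper value outside its range is refused whole. "fingers" is the closure, from 0 (fully open) to 1 (shut), set as the call begins (left out, the last holds). The fingers move at their own pace and stop on an object; "grip_force" is the grip in N (left out, the last holds). Time passes only in rows, so rows that do not move let the fingers close. It gives the time, the measured TCP pose, the force and the opening at its end, in the units of the state.
- monitor.observe(): the state, without advancing time (a new reading comes with each control period).
- eyes.read_camera(name): name is "side" or "top"; returns the picture (400x640x3 uint8, red, green, blue); there is no depth.
- eyes.camera_info(name): a dict with "K" (3x3 intrinsics, pixels), "dist" ([k1, k2, p1, p2, k3] as OpenCV has them; the pictures are not rectified), "rvec" (rotation vector, rad) and "tvec" (3), from world to camera coordinates, as OpenCV has them. Camera axes: x right, y down, z forward; pixel columns grow to the right and rows downward; lengths in m; the calibration is good to about 2 mm. A picture is of the moment at which its call begins. camera_info takes no time and is no camera call.
- order.hand_in(): hands the job in, once; it reports no verdict.
The state is a dict: "time": time; "qpos": joint angles; "qvel": joint speeds; "joint_efforts": joint torques, N m; "tool_pos": TCP position; "tool_rot": TCP orientation; "contact_force": force on the tool from outside, world axes, zero at the start; "torque": the same for the moment, N m; "opening": finger opening in m.
Only numpy, scipy, OpenCV 4.12 (cv2) and the standard library are available. Lean on these libraries where they do the work, as an engineer would, in place of code of your own. Each camera call takes 0.05 s, during which the arm holds its last target.

### The job

Start the fuse test by pressing only, with the fingertips: first switch the tester on by pressing the raised end of the white rocker fully down, then press the blue key fully in, then the green key fully in, finishing each before starting the next. The rocker and both keys must stay down. Do not press the red key, and do not pick up or shift the loose parts standing around the tester.

Things in the scene. Friction and masses are not known exactly. Their poses are not given: they have to be found in the camera images.
- tester: grey box bolted to the cart, 200 (its x) x 300 (its y) x 45 mm high; origin: centre of underside, on the cart top; x points from the control side (robot) to the fuse side, z up. White rocker and blue, green, red keys in a row along y, at x = -45 mm, 65 mm apart, in changing order. Two white fuses in four contacts fixed along y at x = +65 mm, up to 66 mm above the cart top
- rocker_press (a point): point to press: on the top face of the raised half of the white V-shaped rocker, 24 mm from its pivot line (each half is 34 mm long, 40 mm wide). With the rocker off it is 69 mm above the cart top and the raised outer end 72 mm; fully on, this half lies level, its face 61 mm above the cart top. It moves with the rocker
- rocker_pivot (a point): middle of the white rocker's pivot line (the bottom of the V, in the top face), 61 mm above the cart top; the line runs along the tester's y. Off: the half on the tester's +x side is raised by 0.34 rad and the -x half is level. z up when off
- rocker (a joint): rocker angle, rad: 0 off (+x half raised), 0.34 fully on (+x half level, -x half raised). Resists with about 0.06 N m (about 2 N at the press point), has no spring, and stays where it is left
- blue_top (a point): centre of the top face of the blue square latch key (34 x 34 mm, on a black plate 76 x 52 mm). Up, the face stands 65 mm above the cart top; fully in it stands 57 mm above it, still 6 mm proud of its black plate. z up
- green_top (a point): centre of the top face of the green square latch key (34 x 34 mm, on a black plate 76 x 52 mm). Up, the face stands 65 mm above the cart top; fully in it stands 57 mm above it, still 6 mm proud of its black plate. z up
- red_top (a point): centre of the top face of the red square latch key (34 x 34 mm, on a black plate 76 x 52 mm). Up, the face stands 65 mm above the cart top; fully in it stands 57 mm above it, still 6 mm proud of its black plate. z up
- blue_key (a joint): how far the blue key is pushed in, m: 0 up, 0.008 fully in (end stop). It moves straight down, resists with about 3 N all the way, has no spring, and stays where it is left
- green_key (a joint): how far the green key is pushed in, m: 0 up, 0.008 fully in (end stop). It moves straight down, resists with about 3 N all the way, has no spring, and stays where it is left
- red_key (a joint): how far the red key is pushed in, m: 0 up, 0.008 fully in (end stop). It moves straight down, resists with about 3 N all the way, has no spring, and stays where it is left
- canister_mid (a point): centre of a loose upright aluminium screw-top canister, 64 mm across, 93 mm high, standing on the cart beside the +y end of the tester, half-way up; leave it alone
- spacer_mid (a point): centre of a loose blue anodised spacer block 45 x 28 x 22 mm high, on the cart on the control side of the tester; leave it alone
- cap_mid (a point): centre of a loose red holder cap, 34 mm across, 26 mm high, on the cart beside the -y end of the tester; leave it alone
- boot_mid (a point): centre of a loose black rubber contact boot, 28 mm across, 22 mm high, on the cart on the control side of the tester; leave it alone

How it is judged:
On the way, in this order (a step that is already met when the one before it is completed fails the run):
1. the rocker is switched fully on (value of joint rocker above 0.27 rad), for 0.1 s.
2. the blue key is fully in (value of joint blue_key above 0.0065 m), for 0.1 s.
3. the green key is fully in (value of joint green_key above 0.0065 m), for 0.1 s.
At the end, for the whole second after the job is handed in: the rocker is on (over 0.27 of 0.34 rad), the blue and green keys are in (over 6.5 of 8 mm) and stay so, the red key is up (under 2 mm in), and every loose part is within 15 mm of where it started (value of joint rocker above 0.27 rad and value of joint each of blue_key, green_key above 0.0065 m and value of joint red_key below 0.002 m and not (distance of canister_mid from where it was at the start of the episode above 0.015 m) and not (distance of spacer_mid from where it was at the start of the episode above 0.015 m) and not (distance of cap_mid from where it was at the start of the episode above 0.015 m) and not (distance of boot_mid from where it was at the start of the episode above 0.015 m)); the robot touches nothing.
It fails at once if the red key was pressed (value of joint red_key above 0.002 m).
It fails at once if the blue key was pressed before the rocker was on (value of joint blue_key above 0.002 m and value of joint rocker below 0.27 rad).
It fails at once if the green key was pressed before the blue key was in or with the tester off (value of joint green_key above 0.002 m and (value of joint blue_key below 0.0065 m or value of joint rocker below 0.27 rad)).
It fails at once if a loose part was shifted, lifted, carried or knocked over (distance of any of canister_mid, spacer_mid, cap_mid, boot_mid from where it was at the start of the episode above 0.015 m).
It also fails if it takes over 42 s, if anything falls off the work surface, if the arm or the gripper's body presses on something with over 40 N, if the wrist force passes 120 N, or if a joint passes its speed limit or range.

## Working session

There is one attempt and no reset: what is moved stays moved. The work goes in short steps, Python scripts to look and compute and a tool call to move; the robot and the scene stay as the last step left them, time stands still between calls to the robot, and variables do not carry over. Pictures are saved under pics/ and viewed, and the job is handed in when it is done.

Besides the shell and the picture viewer there is one more tool, called after "Call:" as a command line: name --argument value ..., lists and objects as JSON in quotes. carry_out: Moves the arm, as the interface text tells. Its arguments: {"type":"object","properties":{"targets":{"type":"array","items":{"type":"array"}},"fingers":{"type":"number"},"grip_force":{"type":"number"}},"required":["targets"]}

```bash
mkdir -p pics; cat > h.py <<'E'
import numpy as np,cv2
from cell import monitor,eyes,order
def cam(n):
    c=eyes.camera_info(n);K=np.array(c["K"],float);d=np.array(c["dist"],float);R=cv2.Rodrigues(np.array(c["rvec"],float))[0];t=np.array(c["tvec"],float).ravel();return K,d,R,t
def ray(n,uv):
    K,d,R,t=cam(n);p=cv2.undistortPoints(np.array([[uv]],float),K,d)[0,0];v=R.T@np.array([p[0],p[1],1]);return -R.T@t,v
def onz(n,uv,z):
    o,v=ray(n,uv);return o+v*(z-o[2])/v[2]
def proj(n,P):
    K,d,R,t=cam(n);return cv2.projectPoints(np.array(P,float).reshape(-1,3),cv2.Rodrigues(R)[0],t,K,d)[0].reshape(-1,2)
E
python3 - <<'E'
from h import *
for n in("side","top"):
    im=eyes.read_camera(n);cv2.imwrite(f"pics/{n}0.png",im[:,:,::-1]); np.save(n+"0.npy",im)
    K,d,R,t=cam(n);print(n,K[0,0],d,-R.T@t,R[2])
s=monitor.observe();print({k:np.round(v,3) for k,v in s.items()})
E
```

```text
side 446.6321899677718 [-0.00625452  0.          0.          0.          0.        ] [ 0.40831415 -0.6967027   0.55681613] [ 0.13784473  0.82994096 -0.54055234]
top 425.1518072558653 [-0.05943242  0.          0.          0.          0.        ] [0.39831607 0.04224625 1.03348714] [ 0.14774259 -0.02539107 -0.98869986]
{'time': np.float64(0.1), 'qpos': array([-1.338,  0.343,  1.525,  0.   ,  1.275, -0.146]), 'qvel': array([ 0.001, -0.003, -0.004,  0.   ,  0.   , -0.   ]), 'joint_efforts': array([ 1.0000e-03, -4.3201e+01, -2.4469e+01,  7.2000e-02,  5.3000e-02,
       -0.0000e+00]), 'tool_pos': array([ 0.194, -0.487,  0.226]), 'tool_rot': array([-3.14 , -0.   ,  0.379]), 'contact_force': array([ 0.442, -0.856,  0.054]), 'torque': array([ 0.013,  0.026, -0.019]), 'opening': np.float64(0.092)}
```

View pics/side0.png

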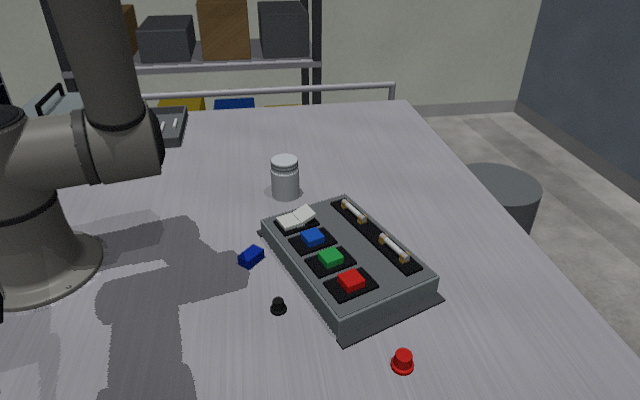

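View pics/top0.png

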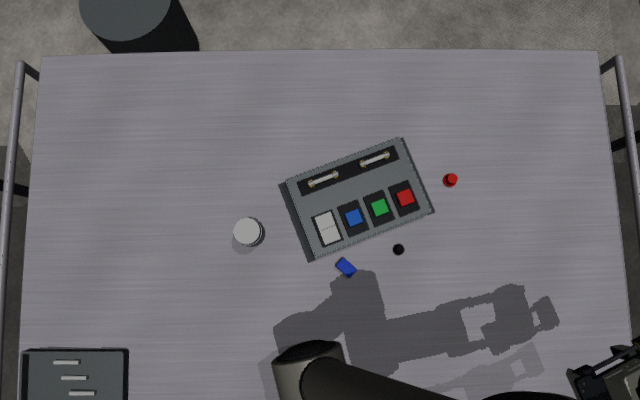

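The top view shows the rocker at about (327,228), blue (354,217), green (379,207), red (405,197). The loose parts are the canister (248,232), spacer (346,267), boot (398,249) and cap (450,180). Next I measure them.

```bash
python3 - <<'E'
from h import *
P={}
for n in("top","side"):
    im=np.load(n+"0.npy");hsv=cv2.cvtColor(im,cv2.COLOR_RGB2HSV)
    H,S,V=cv2.split(hsv)
    m={'blue':(H>100)&(H<130)&(S>150)&(V>60),'green':(H>45)&(H<85)&(S>120)&(V>60),'red':((H<6)|(H>174))&(S>150)&(V>60)}
    win=(slice(185,260),slice(300,425)) if n=="top" else (slice(195,300),slice(262,380))
    m['white']=(S<40)&(V>170)
    for k,a in m.items():
        b=np.zeros_like(H);b[win]=a[win]
        c,l,st,ce=cv2.connectedComponentsWithStats(b)
        for i in range(1,c):
            if st[i,4]>40: print(n,k,st[i],ce[i].round(1), onz(n,ce[i],.065).round(4))
            if st[i,4]>100 and n=="top": P[k]=onz(n,ce[i],.065)
v=P['blue']-P['red'];print(v,np.linalg.norm(v),np.arctan2(v[1],v[0])-np.pi/2)
im=np.load("top0.npy")[120:280,220:470];cv2.imwrite("pics/c.png",cv2.resize(im[:,:,::-1],None,fx=3,fy=3,interpolation=cv2.INTER_CUBIC))
E
```

```text
top blue [345 208  18  19 224] [353.4 217.1] [ 0.4978 -0.0575  0.065 ]
top green [371 198  18  19 219] [379.4 206.9] [ 0.5203 -0.1186  0.065 ]
top red [396 188  19  19 227] [405.  196.9] [ 0.5425 -0.1792  0.065 ]
side blue [300 227  25  21 354] [312.3 236.6] [ 0.4979 -0.0692  0.065 ]
side green [318 246  26  23 388] [330.3 256.9] [ 0.5198 -0.129   0.065 ]
side red [337 268  29  25 477] [350.8 280.2] [ 0.5419 -0.1893  0.065 ]
side white [277 204  38  24 405] [296.2 215.9] [ 0.477  -0.0012  0.065 ]
[-0.04473548  0.12166211  0.        ] 0.12962612064706297 0.35235768125344213
```

View pics/c.png

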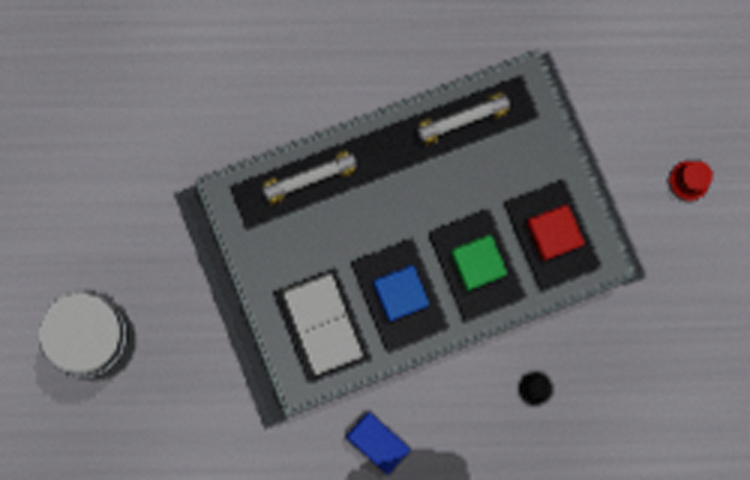

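Call:
carry_out --targets '[[[0.045, -0.034, 0], 0.027], [[0.045, -0.034, 0], 0], [[0.045, -0.034, 0], 0], [[0.045, -0.034, 0], 0], [[0.045, -0.034, 0], 0], [[0.045, -0.034, 0], 0], [[0.045, -0.034, 0], 0], [[0.045, -0.034, 0], 0], [[0.045, -0.034, 0], 0], [[0.03, -0.02, 0], 0]]' --fingers 1 --grip_force 20

```text
time: 1.35
tool_pos: [0.4964, -0.0186, 0.2242]
tool_rot: [-3.137, 0.001, 0.344]
contact_force: [0.3, 0.2, 0.5]
opening: 0.0009
```

```bash
cat > go.py <<'E'
import sys
from h import *
from scipy.spatial.transform import Rotation as Ro
T={'rocker':(.4966,.0113,.069),'blue':(.4978,-.0575,.065),'green':(.5203,-.1186,.065)}
s=monitor.observe();R=Ro.from_euler('xyz',s['tool_rot']).as_matrix()
d=np.array(T[sys.argv[1]])-s['tool_pos']
print(s['time'],np.round(s['tool_pos'],4),np.round(s['tool_rot'],3),np.round(s['contact_force'],1),s['opening'],'tool shift',(R.T@d).round(4))
E
python3 go.py rocker
```

```text
1.35 [ 0.4964 -0.0186  0.2242] [-3.137e+00  1.000e-03  3.440e-01] [0.3 0.2 0.5] 0.000946060062087698 tool shift [ 0.0104 -0.0274  0.1553]
```

Go to about 30 mm above the rocker and check with the camera.

Call:
carry_out --targets '[[[0.0104, -0.027, 0.03], -0.008], [[0, 0, 0.03], 0], [[0, 0, 0.03], 0], [[0, 0, 0.03], 0], [[0, 0, 0], 0], [[0, 0, 0], 0]]'

```text
time: 2.1
tool_pos: [0.4979, 0.0153, 0.1006]
tool_rot: [-3.137, 0.001, 0.358]
contact_force: [0.1, -0.2, 0.8]
opening: 0.0005
```

```bash
python3 go.py rocker; python3 - <<'E'
from h import *
im=eyes.read_camera("side")
s=monitor.observe()
for P in (s['tool_pos'],(.4966,.0113,.069),(.4754,.0035,.061),(.4978,-.0575,.065)):
    u=proj("side",P)[0];print(u);im=im.copy();im[int(round(u[1])),int(round(u[0]))]=(255,0,255)
cv2.imwrite("pics/s1.png",cv2.resize(im[150:300,220:420,::-1],None,fx=4,fy=4,interpolation=cv2.INTER_NEAREST))
E
```

```text
2.1 [0.4979 0.0153 0.1006] [-3.137e+00  1.000e-03  3.580e-01] [ 0.1 -0.2  0.8] 0.000486689591061963 tool shift [-0.0026  0.0035  0.0316]
[305.67388342 194.70234663]
[305.53180142 209.67000779]
[295.18476666 216.32325131]
[311.25220219 232.64510124]
```

View pics/s1.png

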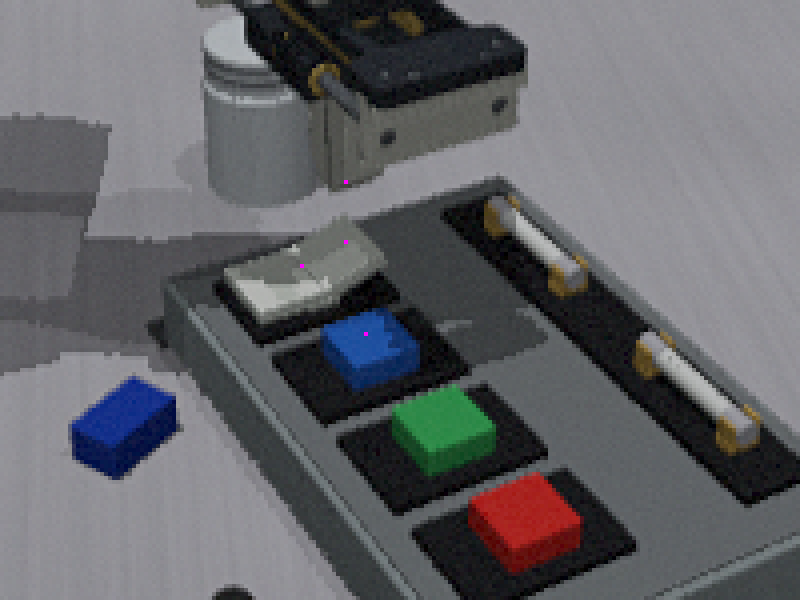

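The projected rocker, blue and TCP points fall on the matching features in the side view, so the two views agree. Now I correct the offset and press.

Call:
carry_out --targets '[[[-0.0026, 0.0035, 0.01], 0.006], [[0, 0, 0.01], 0], [[0, 0, 0.005], 0], [[0, 0, 0.004], 0], [[0, 0, 0.004], 0], [[0, 0, 0.004], 0], [[0, 0, 0.003], 0]]'

```text
time: 3.02
tool_pos: [0.4994, 0.0109, 0.0611]
tool_rot: [-3.14, -0.006, 0.352]
contact_force: [-0.4, 0.1, 9.8]
opening: 0.0007
```

```bash
python3 go.py rocker
```

```text
3.025 [0.4994 0.0109 0.0611] [-3.14  -0.006  0.352] [-0.4  0.1  9.8] 0.0006733800681840386 tool shift [-0.0025 -0.0013 -0.0079]
```

Call:
carry_out --targets '[[[0, 0, 0.002], 0], [[0, 0, 0.001], 0], [[0, 0, 0], 0]]'

```text
time: 3.4
tool_pos: [0.4993, 0.0109, 0.0614]
tool_rot: [-3.141, -0.007, 0.352]
contact_force: [0.6, 0.4, 0.2]
opening: 0.0005
```

Call:
carry_out --targets '[[[0, 0, -0.02], 0], [[0, 0, -0.03], 0], [[0, 0, 0], 0]]'

```text
time: 3.78
tool_pos: [0.4972, 0.0105, 0.1111]
tool_rot: [-3.139, -0.002, 0.353]
contact_force: [0.3, 0.8, -0.5]
opening: 0.0005
```

```bash
python3 go.py blue; python3 - <<'E'
from h import *
im=eyes.read_camera("side")
cv2.imwrite("pics/s2.png",cv2.resize(im[150:300,220:420,::-1],None,fx=4,fy=4,interpolation=cv2.INTER_NEAREST))
E
```

```text
3.775 [0.4972 0.0105 0.1111] [-3.139e+00 -2.000e-03  3.530e-01] [ 0.3  0.8 -0.5] 0.00046664333524016103 tool shift [-0.023   0.0641  0.0459]
```

View pics/s2.png

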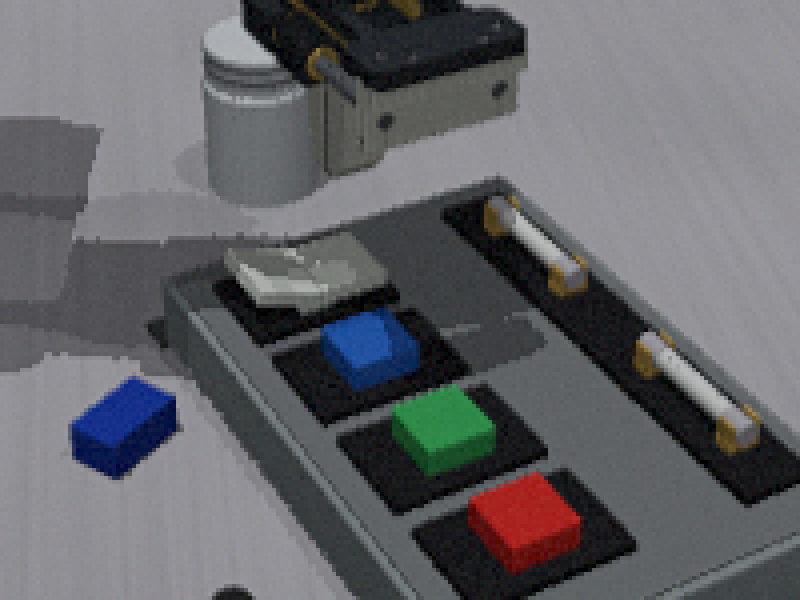

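The rocker is on: its +x half lies level and its -x half is raised. Blue is next.

Call:
carry_out --targets '[[[-0.0115, 0.032, 0], 0], [[-0.0115, 0.032, 0], 0], [[0, 0, 0], 0], [[0, 0, 0.015], 0], [[0, 0, 0], 0]]'

```text
time: 4.45
tool_pos: [0.4924, -0.057, 0.0882]
tool_rot: [-3.131, 0.01, 0.354]
contact_force: [0.4, 0.8, -0.7]
opening: 0.0003
```

```bash
python3 go.py blue
```

```text
4.45 [ 0.4924 -0.057   0.0882] [-3.131  0.01   0.354] [ 0.4  0.8 -0.7] 0.0003139030692470785 tool shift [0.0051 0.0026 0.0231]
```

Call:
carry_out --targets '[[[0.005, 0.0015, 0.008], 0], [[0, 0, 0.006], 0], [[0, 0, 0.005], 0], [[0, 0, 0.004], 0], [[0, 0, 0.004], 0], [[0, 0, 0.004], 0], [[0, 0, 0.003], 0]]'

```text
time: 5.32
tool_pos: [0.4981, -0.0552, 0.0567]
tool_rot: [-3.133, 0.008, 0.355]
contact_force: [-14.2, 3.0, 48.1]
opening: 0.0003
```

```bash
python3 go.py blue
```

```text
5.325 [ 0.4981 -0.0552  0.0567] [-3.133  0.008  0.355] [-14.2   3.   48.1] 0.0002909167463735581 tool shift [-0.0012  0.002  -0.0083]
```

At 0.0567 m and 48 N the key is against its stop. I back off now and use a gentler press for green.

Call:
carry_out --targets '[[[0, 0, -0.002], 0], [[0, 0, -0.02], 0], [[0, 0, -0.02], 0], [[0, 0, 0], 0]]'

```text
time: 5.82
tool_pos: [0.4988, -0.0556, 0.1002]
tool_rot: [-3.134, 0.006, 0.355]
contact_force: [0.1, 0.1, -1.0]
opening: 0.0004
```

```bash
python3 go.py green; python3 - <<'E'
from h import *
im=eyes.read_camera("side")
cv2.imwrite("pics/s3.png",cv2.resize(im[150:300,220:420,::-1],None,fx=4,fy=4,interpolation=cv2.INTER_NEAREST))
E
```

```text
5.825 [ 0.4988 -0.0556  0.1002] [-3.134  0.006  0.355] [ 0.1  0.1 -1. ] 0.0003775862341155719 tool shift [-0.0015  0.0669  0.0347]
```

View pics/s3.png

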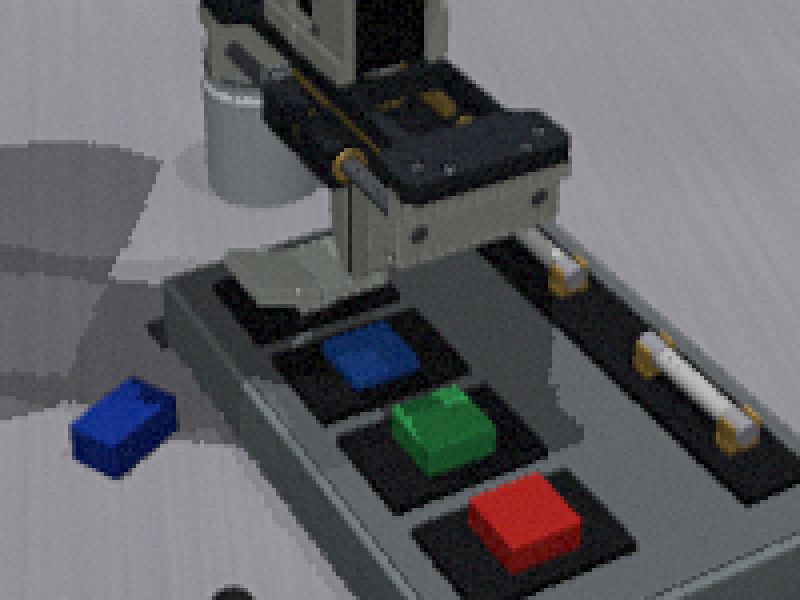

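The blue key is clearly in, the rocker is still on, and green and red are up. Now green.

Call:
carry_out --targets '[[[-0.0005, 0.032, 0], 0], [[-0.0005, 0.032, 0], 0], [[0, 0, 0], 0], [[0, 0, 0.008], 0], [[0, 0, 0], 0]]'

```text
time: 6.5
tool_pos: [0.5167, -0.1147, 0.0849]
tool_rot: [-3.126, 0.014, 0.356]
contact_force: [-0.5, -0.1, 0.1]
opening: 0.0004
```

```bash
python3 go.py green
```

```text
6.5 [ 0.5167 -0.1147  0.0849] [-3.126  0.014  0.356] [-0.5 -0.1  0.1] 0.00037854579831793133 tool shift [0.0023 0.0052 0.0198]
```

Call:
carry_out --targets '[[[0.002, 0.004, 0.006], 0], [[0, 0, 0.005], 0], [[0, 0, 0.004], 0], [[0, 0, 0.003], 0], [[0, 0, 0.003], 0], [[0, 0, 0.003], 0], [[0, 0, 0.002], 0]]'

```text
time: 7.38
tool_pos: [0.5196, -0.1164, 0.0577]
tool_rot: [-3.127, 0.014, 0.358]
contact_force: [-0.1, 1.0, 2.3]
opening: -0.0002
```

```bash
python3 go.py green
```

```text
7.375 [ 0.5196 -0.1164  0.0577] [-3.127  0.014  0.358] [-0.1  1.   2.3] -0.00015452367226097296 tool shift [-0.0002  0.0022 -0.0073]
```

Call:
carry_out --targets '[[[0, 0, 0.002], 0], [[0, 0, 0.001], 0]]'

```text
time: 7.62
tool_pos: [0.5197, -0.1163, 0.0571]
tool_rot: [-3.128, 0.013, 0.358]
contact_force: [-4.6, 1.7, 11.3]
opening: 0.0003
```

Call:
carry_out --targets '[[[0, 0, -0.003], 0], [[0, 0, -0.02], 0], [[0, 0, -0.04], 0], [[0, 0, -0.04], 0], [[-0.05, 0, -0.02], 0], [[-0.05, 0, 0], 0], [[0, 0, 0], 0]]'

```text
time: 8.5
tool_pos: [0.4263, -0.1535, 0.1841]
tool_rot: [-3.128, 0.013, 0.359]
contact_force: [-0.1, -0.4, -0.1]
opening: 0.0
```

```bash
python3 go.py green; python3 - <<'E'
from h import *
im=eyes.read_camera("side");t=eyes.read_camera("top")
cv2.imwrite("pics/s4.png",cv2.resize(im[150:350,220:420,::-1],None,fx=3,fy=3,interpolation=cv2.INTER_NEAREST))
cv2.imwrite("pics/t4.png",t[:,:,::-1])
E
```

```text
8.5 [ 0.4263 -0.1535  0.1841] [-3.128  0.013  0.359] [-0.1 -0.4 -0.1] 4.289614258402039e-05 tool shift [0.1018 0.0019 0.1178]
```

View pics/s4.png

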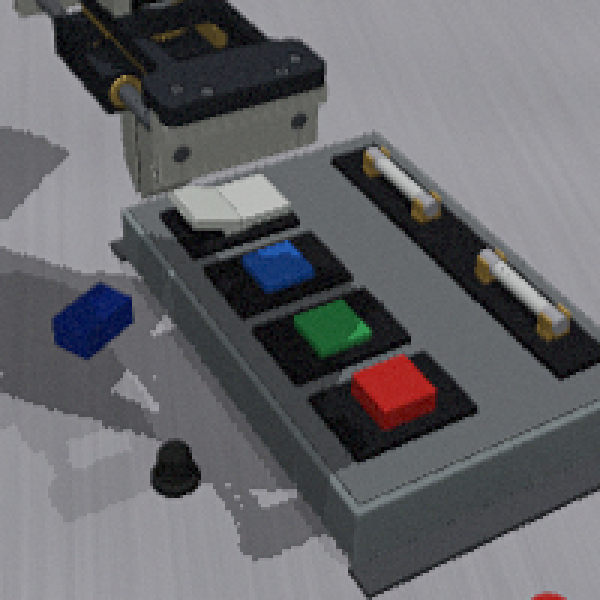

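View pics/t4.png

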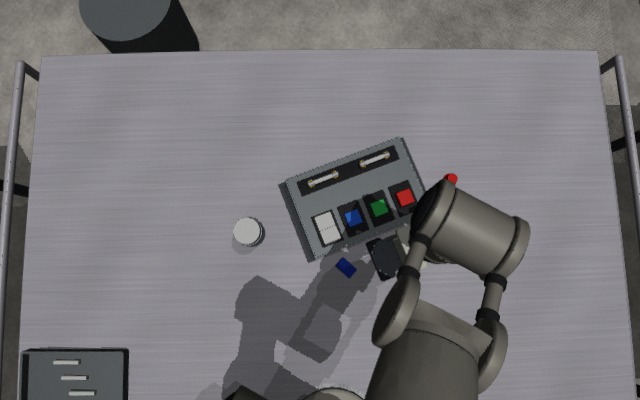

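The rocker is on, blue and green are in, red is up, and no loose part has moved. The arm is clear.

```bash
python3 -c "
from h import *
print(order.hand_in())"
```

```text
the job is handed in; nothing more can be done
None
```

I pressed the rocker, then the blue key, then the green key, each to its end stop with the fingers shut, then backed the arm clear and handed the job in at about 8.6 s.

- **End stops:** the fingertips stopped at 61.1, 56.7 and 57.1 mm above the cart top for rocker, blue and green. The expected heights were 61, 57 and 57 mm.
- **Final pictures:** they show the rocker on, blue and green in, and red up. The canister, spacer and boot look unmoved. The cap is partly hidden by the arm, but its visible part is where it was. I judged the loose parts by eye and did not re-measure them.
- **Forces:** the blue press briefly read 48 N upward at its stop, more than intended but within the 120 N wrist limit. The green press was gentler, at about 11 N.
- **Disagreement:** the side-camera key centres lay about 10 mm off the top-camera ones in y. I put this down to the side view including the keys' side faces and used the top-view values. Those values projected onto the right features in the side view before the first press.

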